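# Lacquer thickness reading on a gift tin

### The job

The red gift tin has toppled: stand it upright, lid up, in the square recess of the locating nest, let go of it, then take the coating gauge out of its bench stand. Hold the gauge upright with its sprung probe on the ringed spot of the lid, pressed gently until the probe is about halfway in, and finish while still holding it there for the reading. Leave the other things on the bench where they are.

Things in the scene. Friction and masses are not known exactly. Their poses are not given: they have to be found in the camera images.
- tin: Square steel gift tin, 46 x 46 x 70 mm, 0.11 kg: lacquered red, with a cream-white slip lid on the last 16 mm at its top (the lid does not come off; it stands out by less than 1 mm). Origin at the centre of its base, own +z from base to lid; its sides face own +-x and +-y. It starts lying flat on a side, lid pointing roughly to the robot's right (towards -y), own +y up. Rigid, will bear a firm grip across its sides.
- tin_middle (a point): The centre of the tin: on its axis, 35 mm above its base.
- lid_spot (a point): The marked spot on the lid's top face: centre of a black ring (18 mm inside, 22 mm outside diameter) with a dot in the middle, 9 mm off the tin's axis towards the tin's own +x.
- nest: Locating nest, fixed to the bench: 96 mm square aluminium plate with a chamfered 51 mm square recess in the middle (about 2.5 mm of play on each side of the tin), on a 108 mm black base. Origin at the centre of its underside; sides of plate and recess lie along own x and y. Plate top 18 mm above the bench, floor of the recess 10 mm above the bench.
- stand: Bench stand of the gauge, fixed to the bench: 80 mm round grey foot with an upright socket tube, 29 mm outside, 21 mm bore. Origin at the centre of its underside.
- stand_top (a point): Centre of the socket tube's upper rim, 62 mm above the bench.
- gauge: Coating-thickness gauge, 0.13 kg: flat-sided grey body 30 mm (own x) x 24 mm (own y) x 82 mm high with a small display on its -x side, below it a round nose of 16 mm diameter and 28 mm length, and out of that the sprung probe. Origin at the centre of the body's underside, where body and nose meet; own +z up along the body. It starts upright in its stand, nose in the tube, body resting on the rim; lift it straight up by 45 mm or more to clear the tube.
- gauge_grip (a point): A good place to grip the gauge: on its axis, 52 mm above its origin, across the 24 mm sides (fingers closing along own y).
- probe_tip (a point): The tip of the probe: 7 mm thick round-ended pin of steel with a green ring, on the gauge's axis, 42 mm below the gauge's origin while the probe is out. Moves with the probe.
- probe (a joint): How far the probe is pushed into the gauge: 0 fully out, 0.010 m fully in (the stop). Spring: about 1 N to start it, 2.5 N halfway (5 mm), 4 N fully in.
- silver_jar: Bystander: glitter jar with red lid, 49 mm wide, 65 mm high, origin at the centre of its base.
- red_marker: Bystander: white marker with red cap, 135 mm long, 17 mm thick, lying.
- sander: Bystander: wooden sanding block, 40 x 85 x 31 mm.
There are look-alikes about, which are no part of the job. Leave any green or purple look-alike of the tin alone.

How it is judged (in metres and radians):
On the way, in this order (a step that is already met when the one before it is completed fails the run):
1. the tin stands upright, lid up, on the floor of the nest's recess and has been let go (angle between tin's own z axis and vertical below 0.05 rad and horizontal distance between tin and nest below 0.006 m and z of tin in the frame of nest below 0.012 m and z of lid_spot in the frame of nest above 0.075 m and contact force between the fingers and tin below 0.05 N), for 0.3 s.
2. the gauge has been lifted clear of its stand in the gripper (height (world z) of gauge above 0.107 m and contact force between the fingers and gauge above 1 N and contact force between gauge and stand below 0.05 N), for 0.2 s.
At the end, for the whole second after the job is handed in: Tin upright (3 deg) on the floor of the recess, not touched by the fingers; gauge held still, upright within 6 deg, probe tip within 6 mm of the ring's middle, probe pushed in 2 to 8 mm of its 10, pressing the lid with 1 to 5 N; so through the last second (all of step 1 and linear speed of each of tin, gauge below 0.02 m/s and horizontal distance between probe_tip and lid_spot below 0.006 m and angle between gauge's own z axis and vertical below 0.1 rad and z of lid_spot in the frame of gauge below -0.03 m and value of joint probe between 0.002 and 0.008 m and contact force between gauge and tin between 1 and 5 N and contact force between the fingers and gauge above 1 N and contact force between gauge and stand below 0.05 N); the arm keeps its last pose, push and grip.
It fails at once if the gauge is rammed into the tin (over 12 N) (contact force between gauge and tin above 12 N).
It fails at once if the tin is dropped (falls free faster than 0.6 m/s, as from about 2 cm) (linear speed of tin above 0.6 m/s and contact force between the fingers and tin below 0.05 N).
It fails at once if the glitter jar, marker or sanding block is moved by more than 3 cm (distance of any of silver_jar, red_marker, sander from where it was at the start of the episode above 0.03 m).
It also fails if it takes over 67 s, if anything falls off the work surface, if the arm or the gripper's body presses on something with over 40 N, if the wrist force passes 120 N, or if a joint passes its speed limit or range.

### The arm

A 6-joint arm with a two-finger parallel gripper is mounted at the origin on a cart in front of the work surface, level with it; the furniture and walls round the work are solid. World frame = base frame: x ahead of the robot, y to its left, z up, the work surface at z = 0. Lengths are in mm, angles in rad, forces in N, time in s.
With the tool pointing down it reaches from about 350 to 875 mm from the base axis. Payload 4.2 kg.
Tool frame: the origin (TCP) lies at the very end of the fingers, on their centre line; the grasp point (between the pads) lies 19 mm behind it; z points along the fingers, y is the line along which they close (so a half turn about z gives the same grasp; the last joint's range is limited). The gripper opens to 85 mm and grips with 20 to 120 N. Pads are 22 mm wide; open, the fingers measure 114 mm over their backs; the gripper's body (76 mm by 85 mm) begins 54 mm behind the grasp point. The pads swing forward as they close: fully open they stand 13 mm farther back than shut.
Start: joints at [1.582, 0.385, 0.008, 0, -1.194, -0.259], TCP at [153.263, 605.896, 231.312] pointing down, gripper open.
Joint ranges: [-3.14, 3.14], [-1.21, 2.06], [-1.07, 1.41], [-3.16, 2.05], [-2.99, -0.16], [-3.1, 3.1]. Speed limits (rad/s): [2.79, 2.79, 3.14, 3.14, 3.14, 3.14].

### API

Orientations are given as a unit quaternion [x, y, z, w].
In Python, from bench import arm, optics gives the robot as it stands. The module is installed in compiled form; this text tells all that it offers.
- The arm moves only by the tool step_arm, never from a script. Its argument "motion" is a list of rows, each an object with "dr": the turn, a rotation vector about the tool's x, y, z in units of 8 degrees (1.0 is 8 degrees), a list of three; "slide": the shift along the tool's x, y, z in mm, a list of three; "jaw": the finger opening in mm, from 0 to 85.4. A call has exactly 8 rows; each row is the pose to reach, as a shift and turn from the pose commanded when the call began, along the tool's axes at that moment; what a row does not reach only later rows make up. A row lasts 1/8 s, in which the tool goes at most 62.5 mm and 10.7 degrees, less where a joint would pass 70% of its speed; a pose out of reach is approached as far as the arm can. A call with a gripper value outside its range is refused whole. The fingers move at their own pace and stop on an object; the grip force is fixed at half the most. Time passes only in rows, so rows that repeat a pose let the fingers close, or fill a call up. It gives the time, the measured TCP pose, the force, the opening and the grip force at its end, in the units of the state.
- arm.read_state(): the state, without advancing time (a new reading comes with each control period).
- optics.get_image(name): name is "side" or "top" or "wrist"; returns the picture (384x512x3 uint8, blue, green, red); there is no depth.
- optics.camera_info(name): a dict with "camera_matrix" (3x3 intrinsics, pixels), "view" (4x4, takes a point from world to camera coordinates); the wrist camera has in their place "T_tool_cam" (4x4, takes a point from camera to tool coordinates, whose origin is the TCP and whose axes are the flange's). Camera axes: x right, y up, looking along -z (the intrinsics and any distortion apply to the point x, -y, -z); pixel columns grow to the right and rows downward; lengths in mm; the calibration is good to about 2 mm. A picture is of the moment at which its call begins: read the wrist's pose just before it. camera_info takes no time and is no camera call.
- arm.job_done(): hands the job in; it is judged then, once.
The state is a dict: "clock": time; "joints": joint angles; "joint_vel": joint speeds; "joint_efforts": joint torques, N m; "position": TCP position; "ee_rot": TCP orientation; "contact_force": force on the tool from outside, world axes, zero at the start; "wrist_torque": the same for the moment, N m; "gripper_width": finger opening in mm; "grasp_force": force on a finger pad.
Only numpy, scipy, OpenCV 4.12 (cv2) and the standard library are available. Lean on these libraries where they do the work, as an engineer would, in place of code of your own. Each camera call takes 0.05 s, during which the arm holds its last target. There are 200 camera calls.

## Working session

There is one attempt and no reset: what is moved stays moved. The work goes in short steps, Python scripts to look and compute and a tool call to move; the robot and the scene stay as the last step left them, time stands still between calls to the robot, and variables do not carry over. Pictures are saved under pics/ and viewed, at most 10 in all, crops included, and the job is handed in when it is done.

Besides the shell and the picture viewer there is one more tool, called after "Emit:" by a JSON object that holds its "name" and its "arguments". step_arm: Moves the arm, as the interface text tells. Its arguments: {"type":"object","properties":{"motion":{"type":"array","items":{"type":"object","properties":{"dr":{"type":"array","items":{"type":"number"}},"slide":{"type":"array","items":{"type":"number"}},"jaw":{"type":"number"}}}}},"required":["motion"]}

```bash
mkdir -p pics
cat > h.py <<'E'
import numpy as np, cv2
from scipy.spatial.transform import Rotation as R
from bench import arm, optics
def cam(name, st=None):
    i=optics.camera_info(name); K=np.array(i["camera_matrix"])
    if name=="wrist":
        T=np.eye(4); T[:3,:3]=R.from_quat(st["ee_rot"]).as_matrix(); T[:3,3]=st["position"]
        C=T@np.array(i["T_tool_cam"])
    else: C=np.linalg.inv(np.array(i["view"]))
    return K,C,{k:v for k,v in i.items() if 'dist' in k}
def ray(c,uv):
    K,C,_=c; d=np.linalg.inv(K)@[uv[0],uv[1],1]; d=C[:3,:3]@(d*[1,-1,-1]); return C[:3,3],d
def onplane(c,uv,z):
    o,d=ray(c,uv); return o+d*(z-o[2])/d[2]
def tri(c1,p1,c2,p2):
    o1,d1=ray(c1,p1);o2,d2=ray(c2,p2)
    A=np.c_[d1,-d2]; s=np.linalg.lstsq(A,o2-o1,rcond=None)[0]; a=o1+s[0]*d1;b=o2+s[1]*d2
    return (a+b)/2,np.linalg.norm(a-b)
def proj(c,P):
    K,C,_=c; p=np.linalg.inv(C)@np.r_[P,1]; p=p[:3]*[1,-1,-1]; q=K@p; return q[:2]/q[2]
E
python3 - <<'E'
from h import *
s=arm.read_state(); print({k:np.round(v,3).tolist() for k,v in s.items()})
for n in ["side","top","wrist"]:
    im=optics.get_image(n); cv2.imwrite(f"pics/{n}0.png",im); i=optics.camera_info(n); print(n,{k:np.round(v,3).tolist() if not isinstance(v,str) else v for k,v in i.items()})
a=[cv2.imread(f"pics/{n}0.png") for n in ["top","side"]]
E
```

```text
{'clock': 0.0, 'joints': [1.582, 0.386, 0.007, -0.001, -1.194, -0.259], 'joint_vel': [-0.0, 0.0, -0.001, -0.001, -0.0, 0.0], 'joint_efforts': [-0.001, -39.229, 18.84, 4.186, -0.005, -0.0], 'position': [153.146, 605.336, 230.221], 'ee_rot': [0.992, -0.124, -0.0, 0.001], 'contact_force': [0.171, -0.049, -0.645], 'wrist_torque': [-0.057, 0.017, -0.068], 'grasp_force': 0.0, 'gripper_width': 85.359}
side {'camera_matrix': [[438.535, 0.0, 256.937], [0.0, 438.535, 193.051], [0.0, 0.0, 1.0]], 'view': [[0.844, -0.536, -0.02, -459.56], [0.26, 0.377, 0.889, -216.541], [-0.469, -0.756, 0.457, -994.672], [0.0, 0.0, 0.0, 1.0]]}
top {'camera_matrix': [[494.955, 0.0, 248.794], [0.0, 494.955, 191.69], [0.0, 0.0, 1.0]], 'view': [[0.009, -1.0, -0.016, -30.367], [0.994, 0.007, 0.111, -534.018], [-0.111, -0.017, 0.994, -1278.004], [0.0, 0.0, 0.0, 1.0]]}
wrist {'camera_matrix': [[343.232, 0.0, 251.973], [0.0, 343.232, 189.532], [0.0, 0.0, 1.0]], 'T_tool_cam': [[-0.0, 0.955, 0.296, 75.238], [1.0, 0.0, -0.0, 0.383], [-0.0, 0.296, -0.955, -143.525], [0.0, 0.0, 0.0, 1.0]]}
```

View pics/top0.png

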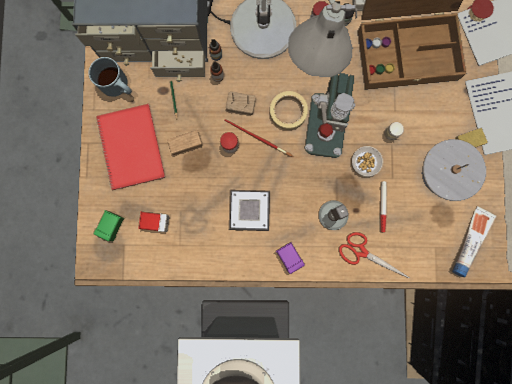

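View pics/side0.png

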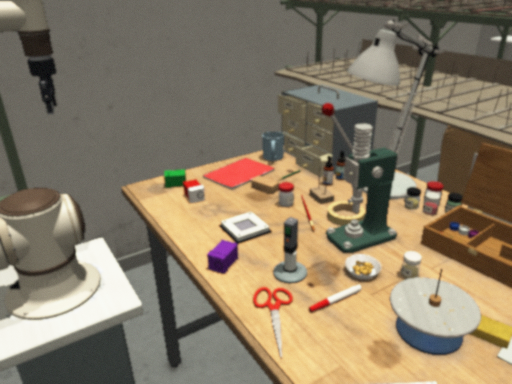

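Run:
```python
from h import *
im=cv2.imread("pics/top0.png"); c=cam("top")
cr=cv2.resize(im[185:245,130:350],None,fx=3.6,fy=3.6,interpolation=cv2.INTER_CUBIC)
cr2=cv2.resize(im[200:240,130:180],None,fx=7,fy=7,interpolation=cv2.INTER_CUBIC)
cr3=cv2.resize(im[195:235,310:360],None,fx=7,fy=7,interpolation=cv2.INTER_CUBIC)
o=np.zeros((216+280,792,3),np.uint8);o[:216,:cr.shape[1]]=cr;o[216:,:350]=cr2;o[216:,360:710]=cr3
cv2.imwrite("pics/crop1.png",o)
hsv=cv2.cvtColor(im,cv2.COLOR_BGR2HSV)
def big(m,box):
    k=np.zeros_like(m);x0,y0,x1,y1=box;k[y0:y1,x0:x1]=m[y0:y1,x0:x1]
    cs=cv2.findContours(k,cv2.RETR_EXTERNAL,cv2.CHAIN_APPROX_NONE)[0]
    q=max(cs,key=cv2.contourArea);return q
red=((hsv[...,1]>150)&((hsv[...,0]<8)|(hsv[...,0]>172))).astype(np.uint8)
wh=((hsv[...,1]<60)&(hsv[...,2]>150)).astype(np.uint8)
for nm,m,b,z in [("tinred",red,(130,200,180,245),46),("tinlid",wh,(150,200,180,245),46),("tinall",red|wh,(130,200,180,245),46),("nest",wh,(220,180,280,240),18)]:
    q=big(m,b);r=cv2.minAreaRect(q);print(nm,cv2.contourArea(q),np.round(r[0],1),np.round(r[1],1),r[2])
    P=np.array([onplane(c,p,z) for p in cv2.boxPoints(r)]);print(P.round(0)[:,:2].tolist(),"centre",P.mean(0).round(1),"sides",np.linalg.norm(P[1]-P[0]).round(1),np.linalg.norm(P[2]-P[1]).round(1),"ang",np.degrees(np.arctan2(*(P[1]-P[0])[[1,0]])).round(1))
```

```text
tinred 298.0 [148.9 220.9] [19.6 16.9] 7.125016689300537
[[436.0, 260.0], [479.0, 256.0], [473.0, 205.0], [430.0, 209.0]] centre [454.4 232.5  46. ] sides 43.7 51.3 ang -5.3
tinlid 88.5 [162.2 222.1] [ 6.4 17.6] 6.709836959838867
[[429.0, 208.0], [475.0, 204.0], [473.0, 187.0], [428.0, 192.0]] centre [451.3 197.8  46. ] sides 45.7 16.8 ang -5.1
tinall 408.0 [152.3 220.9] [26.3 17.6] 7.125016689300537
[[436.0, 260.0], [481.0, 256.0], [473.0, 187.0], [428.0, 192.0]] centre [454.3 223.8  46. ] sides 45.7 68.9 ang -5.3
nest 1242.0 [249. 210.] [36. 36.] 90.0
[[534.0, 21.0], [535.0, -75.0], [439.0, -75.0], [439.0, 20.0]] centre [486.8 -27.   18. ] sides 95.9 95.7 ang -89.6
```

View pics/crop1.png

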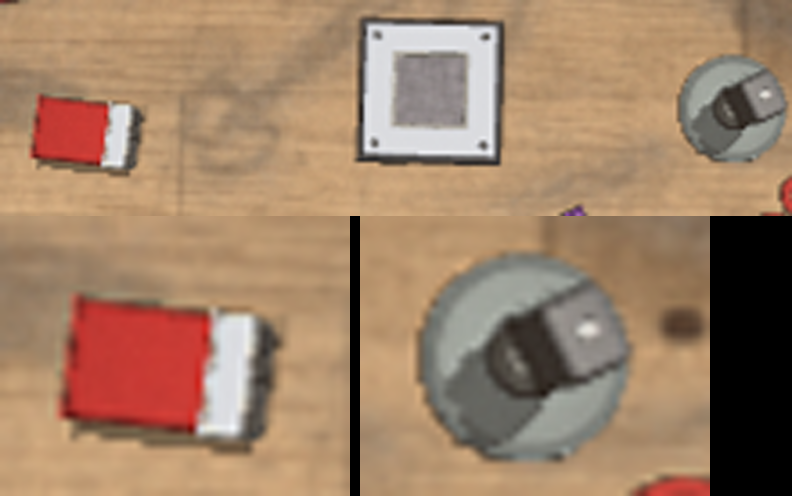

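The tin to move is the red one with the cream lid at about (152,221) in the top view; the lid is on its right. The green (109,226) and purple (290,258) boxes are look-alikes, and the jar (229,141) is a bystander. The nest is at (249,210). The gauge leans out from the stand foot at (334,215), with its top face near (342,211).

The tin rect measures 69×46 mm at z=46 and the nest plate 96 mm at z=18, and both match the given sizes. I'll grasp the tin with a tilted tool, coming from the lid side.

```bash
cat >> h.py <<'E'
def goal(pos,x,z,st=None):
    st=st or arm.read_state(); A=R.from_quat(st["ee_rot"]).as_matrix()
    z=np.array(z,float);z/=np.linalg.norm(z);x=np.array(x,float);x-=z*(x@z);x/=np.linalg.norm(x)
    B=np.c_[x,np.cross(z,x),z]
    print("at",np.round(st["position"],1),"slide",(A.T@(np.array(pos)-st["position"])).round(1),"dr",(np.degrees(R.from_matrix(A.T@B).as_rotvec())/8).round(2), "t",st["clock"])
E
python3 - <<'E'
from h import *
a=np.radians(35); oz=np.array([-.108,-.994,0]); oy=np.array([0,0,1.]); C=np.array([454.3,223.8,23])
z=-np.cos(a)*oy-np.sin(a)*oz
P=C+oy*(8-23*np.cos(a))-23*np.sin(a)*oz; print(P)
goal(P-z*110,oz,z)
E
```

```text
[455.72476387 236.91310449  12.15950298]
at [153.2 605.5 230.5] slide [392.5 345.3 128.8] dr [ 3.13 -3.6   9.9 ] t 0.15
```

Emit:
{"name": "step_arm", "arguments": {"motion": [{"slide": [35,35,0],"dr": [0.3,-0.35,1.0],"jaw": 85},{"slide": [80,75,10],"dr": [0.6,-0.7,2.0],"jaw": 85},{"slide": [125,115,25],"dr": [1.0,-1.1,3.1],"jaw": 85},{"slide": [170,155,40],"dr": [1.35,-1.5,4.3],"jaw": 85},{"slide": [215,195,60],"dr": [1.7,-2.0,5.4],"jaw": 85},{"slide": [260,235,80],"dr": [2.1,-2.4,6.6],"jaw": 85},{"slide": [300,270,95],"dr": [2.4,-2.8,7.6],"jaw": 85},{"slide": [340,300,110],"dr": [2.75,-3.2,8.7],"jaw": 85}]}}

```text
clock: 1.15
position: [410.4, 230.2, 121.2]
ee_rot: [0.703, -0.656, -0.184, -0.203]
contact_force: [1.2, 0.2, 0.9]
gripper_width: 85.0
grasp_force: 0.0
```

Run:
```python
from h import *
goal([462-6.2,236.9-57.1-.0,102],[-.108,-.994,0],[.062,.57,-.819])
print(arm.read_state()["joints"])
```

```text
at [410.4 230.2 121.2] slide [ 56.1 -41.6  -9.8] dr [ 0.38 -0.39  1.16] t 1.15
[ 0.47228797  0.21918255 -0.42569709 -0.71965324 -0.78354982  0.08252801]
```

Run:
```python
from h import *
goal([449,174,102],[-.108,-.994,0],[.062,.57,-.819])
```

```text
at [410.4 230.2 121.2] slide [ 60.5 -34.5 -12.9] dr [ 0.38 -0.39  1.16] t 1.15
```

Emit:
{"name": "step_arm", "arguments": {"motion": [{"slide": [12,-7,-3],"dr": [0.1,-0.1,0.3],"jaw": 85},{"slide": [28,-16,-6],"dr": [0.2,-0.2,0.6],"jaw": 85},{"slide": [45,-26,-10],"dr": [0.3,-0.3,0.9],"jaw": 85},{"slide": [60,-34,-13],"dr": [0.38,-0.39,1.16],"jaw": 85},{"slide": [60,-34,-13],"dr": [0.38,-0.39,1.16],"jaw": 85},{"slide": [60,-34,-13],"dr": [0.38,-0.39,1.16],"jaw": 85},{"slide": [60,-34,-13],"dr": [0.38,-0.39,1.16],"jaw": 85},{"slide": [60,-34,-13],"dr": [0.38,-0.39,1.16],"jaw": 85}]}}

```text
clock: 2.15
position: [447.5, 176.5, 102.8]
ee_rot: [-0.64, 0.708, 0.201, 0.223]
contact_force: [0.1, 0.2, -0.2]
gripper_width: 85.0
grasp_force: 0.0
```

Run:
```python
from h import *
s=arm.read_state(); c=cam("wrist",s); im=optics.get_image("wrist"); cv2.imwrite("pics/w1.png",im)
hsv=cv2.cvtColor(im,cv2.COLOR_BGR2HSV)
# predicted top-face corners
oz=np.array([-.108,-.994,0]);ox=np.array([.994,-.108,0]);C=np.array([454.3,223.8,46])
for a,b in [(-35,-23),(-35,23),(35,23),(35,-23)]: print(proj(c,C+oz*a+ox*b).round(0))
goal([455.7,236.9,12.2],[-.108,-.994,0],[.062,.57,-.819],s); print(s["joints"])
```

```text
[279. 237.]
[218. 236.]
[209. 177.]
[287. 177.]
at [447.5 176.5 102.8] slide [  1.9  -2.  109.2] dr [ 0.02 -0.01  0.04] t 2.15
[ 0.27515393  0.28809366 -0.39162887 -0.81129341 -0.82335116  0.17199162]
```

View pics/w1.png

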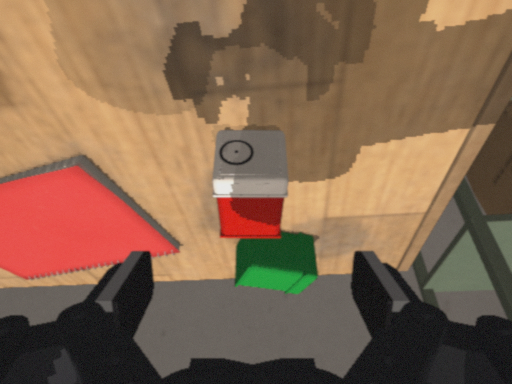

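The wrist view shows the red tin's lid end with the ring at (235,152) and its top-face back edge at (219–281, 237). Both agree with the prediction. The green box sits behind it and clear of it. Going in.

Emit:
{"name": "step_arm", "arguments": {"motion": [{"slide": [1,-1,15],"jaw": 85},{"slide": [1,-1,35],"jaw": 85},{"slide": [2,-2,55],"jaw": 85},{"slide": [2,-2,75],"jaw": 85},{"slide": [2,-2,92],"jaw": 85},{"slide": [2,-2,103],"jaw": 85},{"slide": [2,-2,109],"jaw": 85},{"slide": [2,-2,109],"jaw": 85}]}}

```text
$.motion[0]: bad value
```

Emit:
{"name": "step_arm", "arguments": {"motion": [{"jaw": 60},{"jaw": 45},{"jaw": 35},{"jaw": 35},{"jaw": 35},{"jaw": 35},{"jaw": 35},{"jaw": 35}]}}

```text
$.motion[0]: bad value
```

Each row needs all three fields.

Emit:
{"name": "step_arm", "arguments": {"motion": [{"slide": [1,-1,15],"dr": [0,0,0],"jaw": 85},{"slide": [1,-1,35],"dr": [0,0,0],"jaw": 85},{"slide": [2,-2,55],"dr": [0,0,0],"jaw": 85},{"slide": [2,-2,75],"dr": [0,0,0],"jaw": 85},{"slide": [2,-2,92],"dr": [0,0,0],"jaw": 85},{"slide": [2,-2,103],"dr": [0,0,0],"jaw": 85},{"slide": [2,-2,109],"dr": [0,0,0],"jaw": 85},{"slide": [2,-2,109],"dr": [0,0,0],"jaw": 85}]}}

```text
clock: 3.2
position: [456.0, 236.2, 11.8]
ee_rot: [-0.639, 0.708, 0.201, 0.223]
contact_force: [-0.5, 0.5, 0.1]
gripper_width: 85.2
grasp_force: 0.0
```

Emit:
{"name": "step_arm", "arguments": {"motion": [{"slide": [0,0,0],"dr": [0,0,0],"jaw": 60},{"slide": [0,0,0],"dr": [0,0,0],"jaw": 45},{"slide": [0,0,0],"dr": [0,0,0],"jaw": 35},{"slide": [0,0,0],"dr": [0,0,0],"jaw": 35},{"slide": [0,0,0],"dr": [0,0,0],"jaw": 35},{"slide": [0,0,0],"dr": [0,0,0],"jaw": 35},{"slide": [0,0,0],"dr": [0,0,0],"jaw": 35},{"slide": [0,0,0],"dr": [0,0,0],"jaw": 35}]}}

```text
clock: 4.2
position: [456.4, 236.0, 12.7]
ee_rot: [-0.639, 0.708, 0.2, 0.223]
contact_force: [0.1, -2.8, 4.7]
gripper_width: 45.6
grasp_force: 62.1
```

```bash
cat >> h.py <<'E'
def place(T,base,yaw=0.):  # tool pose so that the tin stands at base
    W=np.eye(4);W[:3,:3]=R.from_euler('z',yaw).as_matrix();W[:3,3]=base
    G=W@T; return G[:3,3],G[:3,0],G[:3,2]
E
python3 - <<'E'
from h import *
s=arm.read_state(); A=R.from_quat(s["ee_rot"]).as_matrix()
ox=-A[:,1]*[1,1,0];ox/=np.linalg.norm(ox);oy=np.array([0,0,1.]);oz=np.cross(ox,oy)
print("tilt of closing line",A[2,1],"ox",ox,"oz",oz)
C=np.array([454.3,223.8,23]); 
W=np.eye(4);W[:3,:3]=np.c_[ox,oy,oz]; W[:3,3]=C-35*oz
G=np.eye(4);G[:3,:3]=A;G[:3,3]=s["position"]
T=np.linalg.inv(W)@G; np.save("T.npy",T); print(T.round(3))
up=A.T@[0,0,1]; print("lift dir in tool",up.round(3))
p,x,z=place(T,[487,-27,70]); print(p,x,z); goal(p,x,z,s)
E
```

```text
tilt of closing line -0.0015323155405777555 ox [ 0.9947411  -0.10242137  0.        ] oz [-0.10242137 -0.9947411   0.        ]
[[ 1.0000e-03 -1.0000e+00  1.0000e-03  7.9200e-01]
 [-5.7300e-01 -2.0000e-03 -8.2000e-01 -1.0336e+01]
 [ 8.2000e-01 -0.0000e+00 -5.7300e-01  2.2632e+01]
 [ 0.0000e+00  0.0000e+00  0.0000e+00  1.0000e+00]]
lift dir in tool [-0.573 -0.002 -0.82 ]
[487.79247343 -37.33647247  92.63210193] [ 0.00087726 -0.5725045   0.81990111] [ 0.00125635 -0.81990015 -0.57250517]
at [456.4 236.   12.7] slide [ 174.6  -59.4 -219.3] dr [ 0.13 11.24 -0.82] t 4.2
```

Emit:
{"name": "step_arm", "arguments": {"motion": [{"slide": [-6,0,-8],"dr": [0,0,0],"jaw": 35},{"slide": [-17,0,-25],"dr": [0,0,0],"jaw": 35},{"slide": [-34,0,-49],"dr": [0,0,0],"jaw": 35},{"slide": [-52,0,-74],"dr": [0,0.5,0],"jaw": 35},{"slide": [-69,0,-98],"dr": [0,1.3,0],"jaw": 35},{"slide": [-80,0,-115],"dr": [0,2.2,0],"jaw": 35},{"slide": [-86,0,-123],"dr": [0,3.1,0],"jaw": 35},{"slide": [-86,0,-123],"dr": [0,3.8,0],"jaw": 35}]}}

```text
clock: 5.2
position: [455.6, 237.2, 163.6]
ee_rot: [-0.67, 0.742, 0.025, 0.029]
contact_force: [-0.4, -0.9, -1.6]
gripper_width: 45.6
grasp_force: 61.4
```

Run:
```python
from h import *
T=np.load("T.npy");T[0,3]=0;np.save("T.npy",T)
p,x,z=place(T,[487,-27,100]); goal(p,x,z); s=arm.read_state();print(s["joints"],s["gripper_width"],s["grasp_force"])
```

```text
at [455.6 237.2 163.6] slide [272.3 -59.   20.3] dr [ 0.31  7.43 -0.71] t 5.2
[ 0.7668966   0.23953019 -0.36856469 -0.06054551 -0.90308857 -0.8323825 ] 45.55954213220292 61.412118673324585
```

Emit:
{"name": "step_arm", "arguments": {"motion": [{"slide": [15,-4,0],"dr": [0.02,0.5,-0.05],"jaw": 35},{"slide": [50,-11,2],"dr": [0.05,1.4,-0.15],"jaw": 35},{"slide": [95,-20,5],"dr": [0.1,2.5,-0.25],"jaw": 35},{"slide": [140,-30,8],"dr": [0.16,3.7,-0.36],"jaw": 35},{"slide": [185,-40,12],"dr": [0.2,4.9,-0.47],"jaw": 35},{"slide": [225,-49,16],"dr": [0.26,6.0,-0.58],"jaw": 35},{"slide": [255,-56,19],"dr": [0.3,6.9,-0.67],"jaw": 35},{"slide": [272,-59,20],"dr": [0.31,7.43,-0.71],"jaw": 35}]}}

```text
clock: 6.2
position: [486.6, -38.7, 120.1]
ee_rot: [0.628, -0.626, 0.326, 0.328]
contact_force: [0.5, -0.3, -1.2]
gripper_width: 45.1
grasp_force: 61.5
```

Run:
```python
from h import *
T=np.load("T.npy")
s=arm.read_state(); c=cam("top"); c2=cam("side")
im=optics.get_image("top"); im2=optics.get_image("side"); 
p,x,z=place(T,[487,-27,100]); goal(p,x,z)
s=arm.read_state();G=np.eye(4);G[:3,:3]=R.from_quat(s["ee_rot"]).as_matrix();G[:3,3]=s["position"];W=G@np.linalg.inv(T);print(W.round(3))
for nm,i,cc in (("top",im,c),("side",im2,c2)):
  for a,b,h in [(-23,-23,70),(-23,23,70),(23,23,70),(23,-23,70),(-23,-23,0),(23,-23,0)]:
    q=proj(cc,(W@[a,b,h,1])[:3]);print(nm,q.round(1))
  print("nest",[proj(cc,[487+i*48,-27+j*48,18]).round(1).tolist() for i,j in ((-1,-1),(-1,1),(1,1),(1,-1))])
a=cv2.resize(im[150:250,200:300],(400,400),interpolation=cv2.INTER_CUBIC);b=cv2.resize(im2[140:260,180:300],(400,400),interpolation=cv2.INTER_CUBIC)
cv2.imwrite("pics/p1.png",np.hstack([a,b]))
```

```text
at [485.9 -38.9 119.5] slide [ 1.7 -1.1 -3. ] dr [ 0.03 -0.    0.03] t 6.3
[[ 1.0000e+00  2.0000e-03  6.0000e-03  4.8582e+02]
 [-2.0000e-03  1.0000e+00  0.0000e+00 -2.8546e+01]
 [-6.0000e-03 -0.0000e+00  1.0000e+00  9.6881e+01]
 [ 0.0000e+00  0.0000e+00  0.0000e+00  1.0000e+00]]
top [258.4 215.3]
top [238.8 215.1]
top [239.  195.7]
top [258.5 195.9]
top [258.3 217.3]
top [258.4 198.9]
nest [[267.0, 228.1], [230.7, 227.8], [231.1, 191.8], [267.2, 192.0]]
side [239.2 179.8]
side [230.2 173.5]
side [245.5 169.4]
side [254.8 175.5]
side [240.1 204.4]
side [255.3 199.7]
nest [[238.0, 237.3], [220.4, 221.5], [250.1, 211.7], [268.8, 226.3]]
```

View pics/p1.png

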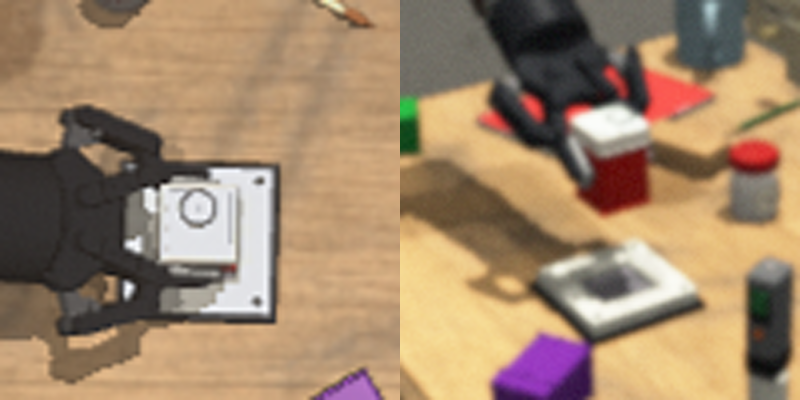

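The tin hangs upright above the nest with the lid up and the ring towards +x, at (198,208) in the crop. I'll refine the nest centre to subpixel from the first pictures while lowering.

Run:
```python
from h import *
from scipy import ndimage as nd
def soft(im,box,lo,hi,f=8):
    x0,y0,x1,y1=box; g=im[y0:y1,x0:x1].min(2).astype(float)
    g=cv2.resize(g,None,fx=f,fy=f,interpolation=cv2.INTER_CUBIC)
    m=(g>(lo+hi)/2); l,n=nd.label(m); k=1+np.argmax(nd.sum(m,l,range(1,n+1))); m=l==k
    F=nd.binary_fill_holes(m); H=F&~m; lh,nh=nd.label(H); H=lh==(1+np.argmax(nd.sum(H,lh,range(1,nh+1)))) if nh else H
    out=[]
    for q in (F,H):
        cs=cv2.findContours(q.astype(np.uint8),0,1)[0]; r=cv2.minAreaRect(max(cs,key=cv2.contourArea)) if cs else ((0,0),(0,0),0)
        y,x=nd.center_of_mass(q); out.append((np.array([(x+.5)/f-.5+x0,(y+.5)/f-.5+y0]),r[2],np.array(r[1])/f))
    return out
t=cv2.imread("pics/top0.png");s=cv2.imread("pics/side0.png");ct,cs=cam("top"),cam("side")
a=soft(t,(222,183,278,238),60,225); b=soft(s,(210,205,285,245),60,215)
for i,n in enumerate(("plate","recess")): print(n,a[i],b[i][0],onplane(ct,a[i][0],18).round(1),onplane(cs,b[i][0],18).round(1),tri(ct,a[i][0],cs,b[i][0]))
im=t
```

```text
plate (array([249.08814293, 209.59292031]), 1.3803540468215942, array([36.63093948, 36.45176697])) [244.19888141 223.50474959] [487.7 -27.3  18. ] [487.7 -25.1  18. ] (array([487.17653585, -27.04024468,  19.19551852]), np.float64(1.003154782461603))
recess (array([249.38026702, 209.19045924]), 0.5305013060569763, array([19.65309334, 20.23524475])) [251.65178571 222.78125   ] [488.8 -28.   18. ] [506.5 -33.4  18. ] (array([496.58921108, -32.38842608,  19.8320854 ]), np.float64(18.066301073125633))
```

Run:
```python
from h import *
T=np.load("T.npy")
p,x,z=place(T,[487.6,-26.8,26]); goal(p,x,z)
```

```text
at [485.9 -38.9 119.5] slide [-59.1  -2.1  39.1] dr [ 0.03 -0.    0.03] t 6.3
```

Emit:
{"name": "step_arm", "arguments": {"motion": [{"slide": [-10,0,7],"dr": [0.03,0,0.03],"jaw": 35},{"slide": [-22,-1,15],"dr": [0.03,0,0.03],"jaw": 35},{"slide": [-35,-2,23],"dr": [0.03,0,0.03],"jaw": 35},{"slide": [-47,-2,31],"dr": [0.03,0,0.03],"jaw": 35},{"slide": [-56,-2,37],"dr": [0.03,0,0.03],"jaw": 35},{"slide": [-59,-2,39],"dr": [0.03,0,0.03],"jaw": 35},{"slide": [-59,-2,39],"dr": [0.03,0,0.03],"jaw": 35},{"slide": [-59,-2,39],"dr": [0.03,0,0.03],"jaw": 35}]}}

```text
clock: 7.3
position: [489.0, -35.9, 50.4]
ee_rot: [-0.627, 0.627, -0.328, -0.325]
contact_force: [-0.4, -0.3, -1.4]
gripper_width: 45.5
grasp_force: 61.5
```

Run:
```python
from h import *
T=np.load("T.npy")
s=arm.read_state(); im=optics.get_image("top"); im2=optics.get_image("side"); c=cam("top"); c2=cam("side")
p,x,z=place(T,[487.6,-26.8,14]); goal(p,x,z)
G=np.eye(4);G[:3,:3]=R.from_quat(s["ee_rot"]).as_matrix();G[:3,3]=s["position"];W=G@np.linalg.inv(T);print(W.round(3)); h=W[2,3]+70
print("pred lid corners",[proj(c,(W@[a,b,70,1])[:3]).round(1).tolist() for a,b in ((-23,-23),(-23,23),(23,23),(23,-23))], "plate",[proj(c,[487.6+i*48,-26.8+j*48,18]).round(1).tolist() for i,j in ((-1,-1),(1,1))])
print("pred side lid",[proj(c2,(W@[a,b,70,1])[:3]).round(1).tolist() for a,b in ((-23,-23),(-23,23),(23,23),(23,-23))], "base",[proj(c2,(W@[a,b,0,1])[:3]).round(1).tolist() for a,b in ((-23,-23),(23,-23))])
# ring centre: dark on white near prediction
r=(W@[9,0,70,1])[:3]; print("pred ring",proj(c,r).round(1))
a=cv2.resize(im[180:240,215:285],None,fx=6,fy=6,interpolation=cv2.INTER_CUBIC)[:,:400];b=cv2.resize(im2[170:230,205:275],None,fx=6,fy=6,interpolation=cv2.INTER_CUBIC)[:,:400]
cv2.imwrite("pics/p2.png",np.hstack([a,b]))
```

```text
at [489.  -35.8  50.5] slide [-10.6   1.4   9. ] dr [-0.02  0.01 -0.02] t 7.4
[[ 1.00000e+00 -0.00000e+00 -4.00000e-03  4.89066e+02]
 [ 0.00000e+00  1.00000e+00 -2.00000e-03 -2.54850e+01]
 [ 4.00000e-03  2.00000e-03  1.00000e+00  2.78040e+01]
 [ 0.00000e+00  0.00000e+00  0.00000e+00  1.00000e+00]]
pred lid corners [[257.1, 216.0], [238.6, 215.9], [238.8, 197.5], [257.2, 197.6]] plate [[266.9, 227.9], [231.1, 191.5]]
pred side lid [[240.6, 203.4], [231.8, 196.6], [246.6, 192.0], [255.6, 198.6]] base [[241.6, 226.5], [256.3, 221.4]]
pred ring [248.  203.2]
```

View pics/p2.png

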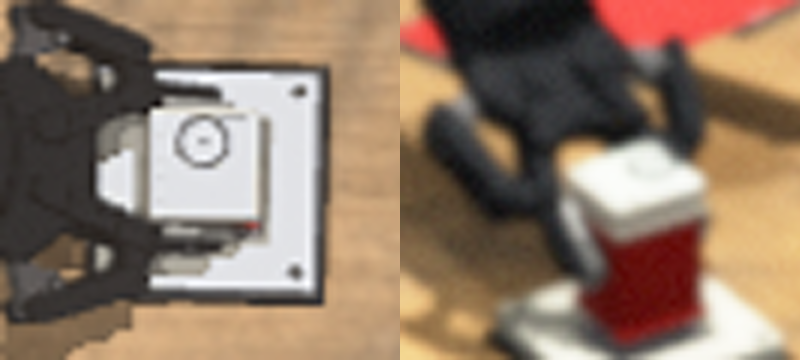

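The ring is at (248.4,203.1) and was predicted at (248.0,203.2), so the in-hand estimate holds to about 1 mm. I'll correct by about 1.4 mm and lower into the recess.

Emit:
{"name": "step_arm", "arguments": {"motion": [{"slide": [0,1.4,-0.8],"dr": [-0.02,0,-0.02],"jaw": 35},{"slide": [0,1.4,-0.8],"dr": [-0.02,0,-0.02],"jaw": 35},{"slide": [-2,1.4,1],"dr": [-0.02,0,-0.02],"jaw": 35},{"slide": [-4,1.4,3],"dr": [-0.02,0,-0.02],"jaw": 35},{"slide": [-6.5,1.4,5],"dr": [-0.02,0,-0.02],"jaw": 35},{"slide": [-9,1.4,7],"dr": [-0.02,0,-0.02],"jaw": 35},{"slide": [-11,1.4,8.6],"dr": [-0.02,0,-0.02],"jaw": 35},{"slide": [-11,1.4,8.6],"dr": [-0.02,0,-0.02],"jaw": 35}]}}

```text
clock: 8.4
position: [487.4, -36.8, 36.0]
ee_rot: [0.628, -0.627, 0.326, 0.327]
contact_force: [-0.1, -0.3, -0.8]
gripper_width: 45.2
grasp_force: 61.5
```

Run:
```python
from h import *
T=np.load("T.npy")
s=arm.read_state()
p,x,z=place(T,[487.6,-26.4,10]); goal(p,x,z)
G=np.eye(4);G[:3,:3]=R.from_quat(s["ee_rot"]).as_matrix();G[:3,3]=s["position"];W=G@np.linalg.inv(T);print(W.round(3)); print(s["contact_force"],s["wrist_torque"])
```

```text
at [487.4 -36.8  36. ] slide [-2.8 -0.2  1.9] dr [0.01 0.01 0.  ] t 8.4
[[ 1.00000e+00  1.00000e-03  1.00000e-03  4.87365e+02]
 [-1.00000e-03  1.00000e+00 -1.00000e-03 -2.64020e+01]
 [-1.00000e-03  1.00000e-03  1.00000e+00  1.33730e+01]
 [ 0.00000e+00  0.00000e+00  0.00000e+00  1.00000e+00]]
[-0.09879006 -0.32712818 -0.77912883] [1.93649934 0.02191069 0.02333406]
```

No contact with the plate, with the base about 4.6 mm below its top. Lowering to the floor in small steps.

Emit:
{"name": "step_arm", "arguments": {"motion": [{"slide": [-0.8,0,0.5],"dr": [0,0,0],"jaw": 35},{"slide": [-1.6,0,1.1],"dr": [0,0,0],"jaw": 35},{"slide": [-2.4,0,1.6],"dr": [0,0,0],"jaw": 35},{"slide": [-3,0,2.1],"dr": [0,0,0],"jaw": 35},{"slide": [-3,0,2.1],"dr": [0,0,0],"jaw": 35},{"slide": [-3,0,2.1],"dr": [0,0,0],"jaw": 35},{"slide": [-3,0,2.1],"dr": [0,0,0],"jaw": 35},{"slide": [-3,0,2.1],"dr": [0,0,0],"jaw": 35}]}}

```text
clock: 9.4
position: [487.8, -36.9, 35.0]
ee_rot: [0.627, -0.626, 0.329, 0.327]
contact_force: [-2.5, 3.6, 11.6]
gripper_width: 45.4
grasp_force: 62.9
```

A 12 N contact with the base well inside the recess is most likely the floor. I'll ease off slightly, open and back away along the tool axis.

Emit:
{"name": "step_arm", "arguments": {"motion": [{"slide": [1,0,-0.7],"dr": [0,0,0],"jaw": 35},{"slide": [1,0,-0.7],"dr": [0,0,0],"jaw": 44},{"slide": [1,0,-0.7],"dr": [0,0,0],"jaw": 48},{"slide": [1,0,-0.7],"dr": [0,0,0],"jaw": 54},{"slide": [1,0,-0.7],"dr": [0,0,0],"jaw": 62},{"slide": [1,0,-0.7],"dr": [0,0,0],"jaw": 72},{"slide": [1,0,-0.7],"dr": [0,0,0],"jaw": 80},{"slide": [1,0,-0.7],"dr": [0,0,0],"jaw": 85}]}}

```text
clock: 10.4
position: [487.4, -36.7, 33.7]
ee_rot: [0.628, -0.627, 0.326, 0.326]
contact_force: [0.1, 0.2, 0.1]
gripper_width: 85.2
grasp_force: 0.0
```

Emit:
{"name": "step_arm", "arguments": {"motion": [{"slide": [0,0,-5],"dr": [0,0,0],"jaw": 85},{"slide": [0,0,-15],"dr": [0,0,0],"jaw": 85},{"slide": [0,0,-32],"dr": [0,0,0],"jaw": 85},{"slide": [0,0,-55],"dr": [0,0,0],"jaw": 85},{"slide": [0,0,-80],"dr": [0,0,0],"jaw": 85},{"slide": [0,0,-105],"dr": [0,0,0],"jaw": 85},{"slide": [0,0,-125],"dr": [0,0,0],"jaw": 85},{"slide": [0,0,-140],"dr": [0,0,0],"jaw": 85}]}}

```text
clock: 11.4
position: [487.4, 79.5, 114.8]
ee_rot: [0.628, -0.627, 0.326, 0.326]
contact_force: [-0.5, -0.6, 0.8]
gripper_width: 84.8
grasp_force: 0.0
```

Run:
```python
from h import *
s=arm.read_state(); print(s["position"],s["contact_force"],s["joints"])
im=optics.get_image("top"); im2=optics.get_image("side"); c=cam("top"); c2=cam("side"); cv2.imwrite("pics/top3.png",im);cv2.imwrite("pics/side3.png",im2)
B=[487.6,-26.8,10]
for cc in (c,c2):
  print("lid",[proj(cc,np.add(B,[a,b,70])).round(1).tolist() for a,b in ((-23,-23),(-23,23),(23,23),(23,-23))],"spot",proj(cc,np.add(B,[9,0,70])).round(1))
a=cv2.resize(im[180:240,215:285],None,fx=5.7,fy=5.7,interpolation=cv2.INTER_CUBIC);b=cv2.resize(im2[170:230,205:275],None,fx=5.7,fy=5.7,interpolation=cv2.INTER_CUBIC)
d=cv2.resize(im[180:240,300:370],None,fx=4,fy=4,interpolation=cv2.INTER_CUBIC); e=cv2.resize(im2[200:290,250:330],None,fx=2.8,fy=2.8,interpolation=cv2.INTER_CUBIC)
o=np.zeros((600,800,3),np.uint8);o[:a.shape[0],:a.shape[1]]=a;o[:b.shape[0],400:400+b.shape[1]]=b;o[345:345+d.shape[0],:d.shape[1]]=d;o[345:345+e.shape[0],400:400+e.shape[1]]=e
cv2.imwrite("pics/p3.png",o)
```

```text
[487.39314251  79.4837658  114.7536069 ] [-0.46872733 -0.63896457  0.80764967] [ 0.80842775  0.58346865 -0.5656008   0.63161652 -1.28443403 -1.27099763]
lid [[257.6, 216.9], [239.4, 216.8], [239.5, 198.7], [257.7, 198.8]] spot [248.6 204.2]
lid [[240.6, 209.7], [231.9, 202.7], [246.6, 198.2], [255.6, 204.9]] spot [246.6 202.9]
```

View pics/p3.png

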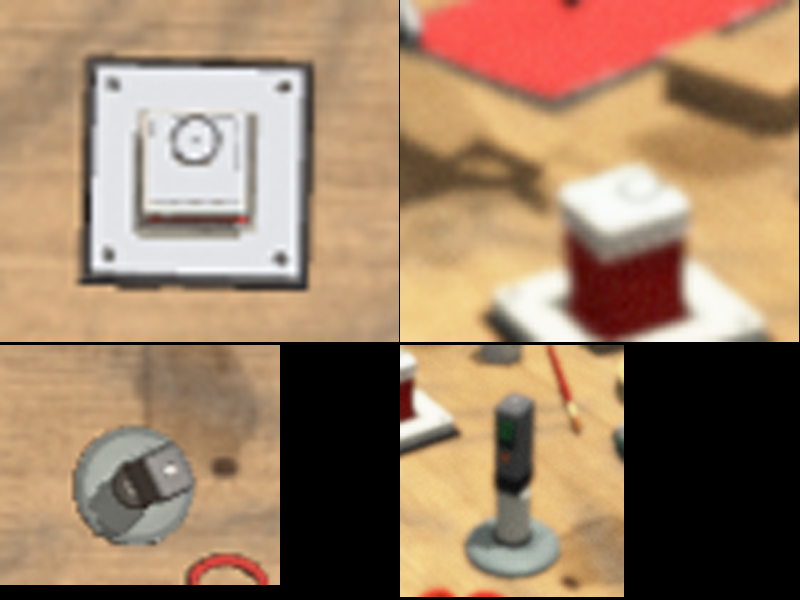

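The tin stands on the floor of the nest. Its ring is at (248.9,204.1) in the top view and (246.7,202.4) in the side view, within 0.5 px of the predictions, so lid_spot ≈ (496.7,-27.2,80). Now the gauge.

Run:
```python
from h import *
ct,cs=cam("top"),cam("side")
print("gauge top",onplane(ct,[341.6,211.4],144),tri(ct,[341.6,211.4],cs,[291.6,219.5]))
im=cv2.imread("pics/top3.png"); hsv=cv2.cvtColor(im,cv2.COLOR_BGR2HSV)
# foot: grey low saturation blob
m=((hsv[...,1]<70)).astype(np.uint8); k=np.zeros_like(m);k[195:235,310:355]=m[195:235,310:355]
q=max(cv2.findContours(k,0,1)[0],key=cv2.contourArea);(e,r)=cv2.minEnclosingCircle(q);print("foot px",e,r,onplane(ct,e,5))
g=[onplane(ct,e,5)[0],onplane(ct,e,5)[1],260]
a=np.radians(-155);goal(g,[np.cos(a),np.sin(a),0],[0,0,-1])
```

```text
gauge top [ 475.53693402 -250.50866774  144.        ] (array([ 476.76843529, -251.19614304,  144.82535259]), np.float64(3.0340672010622933))
foot px (333.11322021484375, 214.84906005859375) 15.001274108886719 [ 476.28284199 -251.57379121    5.        ]
at [488.   79.9 114.7] slide [309.5  12.5 187.5] dr [-3.89 -6.08  7.48] t 11.5
```

Emit:
{"name": "step_arm", "arguments": {"motion": [{"slide": [25,0,-18],"dr": [0,0,0],"jaw": 85},{"slide": [55,0,-30],"dr": [-0.3,-0.5,0.6],"jaw": 85},{"slide": [95,2,0],"dr": [-0.8,-1.2,1.5],"jaw": 85},{"slide": [135,4,35],"dr": [-1.3,-2.0,2.5],"jaw": 85},{"slide": [175,6,70],"dr": [-1.8,-2.8,3.4],"jaw": 85},{"slide": [210,8,100],"dr": [-2.2,-3.5,4.3],"jaw": 85},{"slide": [245,10,130],"dr": [-2.7,-4.2,5.2],"jaw": 85},{"slide": [275,11,157],"dr": [-3.2,-4.9,6.0],"jaw": 85}]}}

```text
clock: 12.5
position: [475.6, -210.0, 249.5]
ee_rot: [-0.31, 0.946, -0.065, -0.072]
contact_force: [1.0, -0.8, -0.0]
gripper_width: 85.0
grasp_force: 0.0
```

Run:
```python
from h import *
a=np.radians(-155);goal([476.3,-251.3,260],[np.cos(a),np.sin(a),0],[0,0,-1])
print(arm.read_state()["joints"])
```

```text
at [ 475.6 -210.   249.5] slide [ 25.1 -34.2  -3.5] dr [-0.69 -1.21  1.41] t 12.5
[-0.00608193  0.21141326 -0.2742384   0.1820492  -1.18711554 -1.00850038]
```

Emit:
{"name": "step_arm", "arguments": {"motion": [{"slide": [7,-9,-1],"dr": [-0.2,-0.35,0.4],"jaw": 85},{"slide": [15,-20,-2],"dr": [-0.4,-0.75,0.85],"jaw": 85},{"slide": [22,-30,-3],"dr": [-0.6,-1.05,1.25],"jaw": 85},{"slide": [25,-34,-3.5],"dr": [-0.69,-1.21,1.41],"jaw": 85},{"slide": [25,-34,-3.5],"dr": [-0.69,-1.21,1.41],"jaw": 85},{"slide": [25,-34,-3.5],"dr": [-0.69,-1.21,1.41],"jaw": 85},{"slide": [25,-34,-3.5],"dr": [-0.69,-1.21,1.41],"jaw": 85},{"slide": [25,-34,-3.5],"dr": [-0.69,-1.21,1.41],"jaw": 85}]}}

```text
clock: 13.5
position: [477.7, -248.9, 259.7]
ee_rot: [-0.219, 0.976, -0.001, -0.001]
contact_force: [0.2, 0.8, -0.5]
gripper_width: 84.9
grasp_force: 0.0
```

Run:
```python
from h import *
s=arm.read_state(); c=cam("wrist",s); im=optics.get_image("wrist"); cv2.imwrite("pics/w2.png",im)
print(s["position"],proj(c,[476.3,-251.3,144]),proj(c,[476.3,-251.3,62]))
for a in (-1,1):
  for b in (-1,1):
    t=np.radians(25);x=np.array([np.cos(t),np.sin(t),0]);y=np.array([-x[1],x[0],0]);print(proj(c,np.array([476.3,-251.3,144])+15*a*x+12*b*y).round(0),end=" ")
```

```text
[ 477.68828635 -248.86007119  259.74893429] [250.26231841 182.18387824] [250.87671603 159.97706294]
[235. 163.] [266. 164.] [235. 200.] [265. 200.]
```

View pics/w2.png

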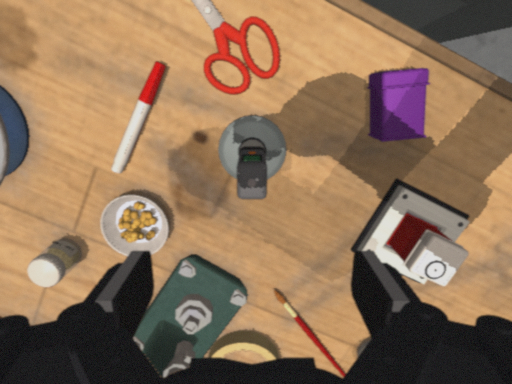

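The wrist view shows the gauge's top face around (251,180) with the display below it at (252,155), nearly aligned with the tool. I'll fit its side edges.

Run:
```python
from h import *
im=cv2.imread("pics/w2.png"); g=cv2.GaussianBlur(cv2.cvtColor(im,cv2.COLOR_BGR2GRAY).astype(np.float32),(0,0),.8)
s=arm.read_state(); c=cam("wrist",s)
gx=np.abs(cv2.Sobel(g,cv2.CV_32F,1,0)); gy=np.abs(cv2.Sobel(g,cv2.CV_32F,0,1))
L=[];Rr=[];Bt=[]
for y in range(170,194):
    L.append((228+np.argmax(gx[y,228:245]),y)); Rr.append((258+np.argmax(gx[y,258:274]),y))
for x in range(241,263): Bt.append((x,190+np.argmax(gy[190:206,x])))
W=[]
for P,n in ((L,"L"),(Rr,"R"),(Bt,"B")):
    vx,vy,x0,y0=cv2.fitLine(np.array(P,np.float32),cv2.DIST_HUBER,0,.01,.01).ravel()
    a,b=(onplane(c,(x0+k*vx,y0+k*vy),144) for k in (-12,12)); d=b-a
    W.append((a+b)/2); print(n,P[::6],"mid",W[-1].round(1),"dir",np.degrees(np.arctan2(d[1],d[0])).round(1))
d=R.from_quat(s["ee_rot"]).as_matrix(); print("tool yaw x",np.degrees(np.arctan2(d[1,0],d[0,0])), "width L-R in tool y",(d.T@(W[0]-W[1]))[1],"mid y off",(d.T@((W[0]+W[1])/2-s["position"]))[1],"back edge tool x",(d.T@(W[2]-s["position"]))[0])
```

```text
L [(np.int64(236), 170), (np.int64(236), 176), (np.int64(237), 182), (np.int64(236), 188)] mid [ 479.7 -262.2  144. ] dir 24.5
R [(np.int64(267), 170), (np.int64(267), 176), (np.int64(267), 182), (np.int64(267), 188)] mid [ 469.1 -240.3  144. ] dir 26.0
B [(241, np.int64(199)), (247, np.int64(199)), (253, np.int64(199)), (259, np.int64(199))] mid [ 489.2 -246.1  144. ] dir 115.3
tool yaw x -154.72871074007145 width L-R in tool y -24.330517206606483 mid y off -0.43463655101783405 back edge tool x -12.05450493502862
```

Emit:
{"name": "step_arm", "arguments": {"motion": [{"slide": [2.7,-0.4,10],"dr": [0,0,0],"jaw": 85},{"slide": [2.7,-0.4,30],"dr": [0,0,0],"jaw": 85},{"slide": [2.7,-0.4,60],"dr": [0,0,0],"jaw": 85},{"slide": [2.7,-0.4,95],"dr": [0,0,0],"jaw": 85},{"slide": [2.7,-0.4,125],"dr": [0,0,0],"jaw": 85},{"slide": [2.7,-0.4,150],"dr": [0,0,0],"jaw": 85},{"slide": [2.7,-0.4,162],"dr": [0,0,0],"jaw": 85},{"slide": [2.7,-0.4,166],"dr": [0,0,0],"jaw": 85}]}}

```text
clock: 14.55
position: [474.8, -251.4, 93.3]
ee_rot: [-0.218, 0.976, -0.001, -0.002]
contact_force: [0.5, -1.1, 0.4]
gripper_width: 85.1
grasp_force: 0.0
```

Emit:
{"name": "step_arm", "arguments": {"motion": [{"slide": [0,0,0],"dr": [0,0,0],"jaw": 60},{"slide": [0,0,0],"dr": [0,0,0],"jaw": 40},{"slide": [0,0,0],"dr": [0,0,0],"jaw": 28},{"slide": [0,0,0],"dr": [0,0,0],"jaw": 18},{"slide": [0,0,0],"dr": [0,0,0],"jaw": 15},{"slide": [0,0,0],"dr": [0,0,0],"jaw": 15},{"slide": [0,0,0],"dr": [0,0,0],"jaw": 15},{"slide": [0,0,0],"dr": [0,0,0],"jaw": 15}]}}

```text
clock: 15.55
position: [475.4, -251.5, 94.6]
ee_rot: [-0.219, 0.976, -0.002, -0.001]
contact_force: [-0.7, 1.6, 5.6]
gripper_width: 23.3
grasp_force: 59.3
```

Run:
```python
from h import *
s=arm.read_state(); A=R.from_quat(s["ee_rot"]).as_matrix(); print(A.round(4),"up",(A.T@[0,0,1]).round(4),s["contact_force"])
```

```text
[[-9.045e-01 -4.265e-01 -9.000e-04]
 [-4.265e-01  9.045e-01 -3.500e-03]
 [ 2.300e-03 -2.800e-03 -1.000e+00]] up [ 0.0023 -0.0028 -1.    ] [-0.70566139  1.59488148  5.59128107]
```

Emit:
{"name": "step_arm", "arguments": {"motion": [{"slide": [0,0,-4],"dr": [0,0,0],"jaw": 15},{"slide": [0,0,-14],"dr": [0,0,0],"jaw": 15},{"slide": [0,0,-30],"dr": [0,0,0],"jaw": 15},{"slide": [0,0,-50],"dr": [0,0,0],"jaw": 15},{"slide": [0,0,-70],"dr": [0,0,0],"jaw": 15},{"slide": [0,0,-88],"dr": [0,0,0],"jaw": 15},{"slide": [0,0,-96],"dr": [0,0,0],"jaw": 15},{"slide": [0,0,-100],"dr": [0,0,0],"jaw": 15}]}}

```text
clock: 16.55
position: [475.0, -251.0, 194.0]
ee_rot: [-0.218, 0.976, -0.001, -0.001]
contact_force: [0.6, 0.8, -1.2]
gripper_width: 23.5
grasp_force: 58.8
```

Run:
```python
from h import *
s=arm.read_state(); A=R.from_quat(s["ee_rot"]).as_matrix()
a=np.radians(-154.8)
# gauge axis relative to TCP in tool: centre est (475.8,-251.8) at grip pose (475.4,-251.5)
off=0.45
goal([496.7,-27.2,74.6+80+20],[np.cos(a),np.sin(a),0],[0,0,-1]); print(s["contact_force"],s["grasp_force"],s["gripper_width"])
```

```text
at [ 475. -251.  194.] slide [-115.   193.2   18.7] dr [-0.01 -0.02  0.  ] t 16.55
[ 0.61070181  0.77061815 -1.23256689] 58.77352595329285 23.52403369835924
```

Emit:
{"name": "step_arm", "arguments": {"motion": [{"slide": [-8,13,0],"dr": [0,0,0],"jaw": 15},{"slide": [-25,42,0],"dr": [0,0,0],"jaw": 15},{"slide": [-48,80,0],"dr": [0,0,0],"jaw": 15},{"slide": [-71,119,0],"dr": [0,0,0],"jaw": 15},{"slide": [-92,155,0],"dr": [0,0,0],"jaw": 15},{"slide": [-107,180,0],"dr": [0,0,0],"jaw": 15},{"slide": [-115,193,4],"dr": [0,0,0],"jaw": 15},{"slide": [-115,193,12],"dr": [0,0,0],"jaw": 15}]}}

```text
clock: 17.55
position: [496.9, -26.7, 180.6]
ee_rot: [-0.219, 0.976, -0.001, -0.001]
contact_force: [-0.2, -0.5, -0.5]
gripper_width: 23.2
grasp_force: 58.9
```

Emit:
{"name": "step_arm", "arguments": {"motion": [{"slide": [0,0,4],"dr": [0,0,0],"jaw": 15},{"slide": [0,0,7],"dr": [0,0,0],"jaw": 15},{"slide": [0,0,7],"dr": [0,0,0],"jaw": 15},{"slide": [0,0,7],"dr": [0,0,0],"jaw": 15},{"slide": [0,0,7],"dr": [0,0,0],"jaw": 15},{"slide": [0,0,7],"dr": [0,0,0],"jaw": 15},{"slide": [0,0,7],"dr": [0,0,0],"jaw": 15},{"slide": [0,0,7],"dr": [0,0,0],"jaw": 15}]}}

```text
clock: 18.55
position: [497.0, -27.5, 174.2]
ee_rot: [-0.218, 0.976, -0.001, -0.001]
contact_force: [-0.1, -0.6, -1.0]
gripper_width: 23.1
grasp_force: 58.9
```

Run:
```python
from h import *
s=arm.read_state(); c=cam("wrist",s); im=optics.get_image("wrist"); c2=cam("side"); im2=optics.get_image("side")
print(s["position"],s["contact_force"])
tip=np.array(s["position"])-[0,0,74.6]; print("tip est",tip, "px wrist",proj(c,tip),"side",proj(c2,tip)); S=[496.7,-27.2,80]; print("spot",proj(c,S),proj(c2,S))
u,v=proj(c2,S).astype(int); b=cv2.resize(im2[v-45:v+35,u-40:u+40],(400,400),interpolation=cv2.INTER_CUBIC)
u,v=proj(c,S).astype(int); u0=min(max(u-60,0),392);v0=min(max(v-60,0),264); a=cv2.resize(im[v0:v0+120,u0:u0+120],(400,400),interpolation=cv2.INTER_CUBIC); print(u0,v0,proj(c2,S).astype(int))
cv2.imwrite("pics/w3.png",np.hstack([a,b])); cv2.imwrite("pics/w3full.png",im)
goal([S[0],S[1],74.6+80],[np.cos(np.radians(-154.8)),np.sin(np.radians(-154.8)),0],[0,0,-1],s)
```

```text
[496.96166398 -27.48954814 174.19980583] [-0.07176276 -0.58848233 -0.97546115]
tip est [496.96166398 -27.48954814  99.59980583] px wrist [252.21571592 202.20821062] side [246.62248259 196.44055064]
spot [252.79092651 193.15561313] [246.71110529 202.92925251]
192 133 [246 202]
at [497.  -27.5 174.2] slide [ 0.1  0.4 19.6] dr [-0.01 -0.02  0.  ] t 18.55
```

View pics/w3.png

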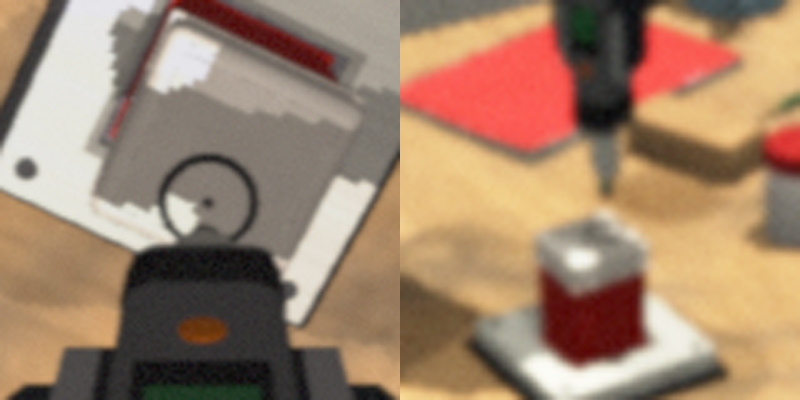

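In the wrist crop the ring's dot is at (208,202) and the probe tip at (207,230), in line with it. The side crop shows the tip over the lid at (607,195). Both agree with prediction to about 1 mm, so I'm descending.

Emit:
{"name": "step_arm", "arguments": {"motion": [{"slide": [0,0.3,2],"dr": [0,0,0],"jaw": 15},{"slide": [0,0.3,5],"dr": [0,0,0],"jaw": 15},{"slide": [0,0.3,9],"dr": [0,0,0],"jaw": 15},{"slide": [0,0.3,13],"dr": [0,0,0],"jaw": 15},{"slide": [0,0.3,16],"dr": [0,0,0],"jaw": 15},{"slide": [0,0.3,17.5],"dr": [0,0,0],"jaw": 15},{"slide": [0,0.3,18],"dr": [0,0,0],"jaw": 15},{"slide": [0,0.3,18],"dr": [0,0,0],"jaw": 15}]}}

```text
clock: 19.65
position: [496.9, -27.3, 156.2]
ee_rot: [-0.218, 0.976, -0.001, -0.001]
contact_force: [0.1, -0.0, -1.9]
gripper_width: 23.3
grasp_force: 58.9
```

Emit:
{"name": "step_arm", "arguments": {"motion": [{"slide": [0,0,0.5],"dr": [0,0,0],"jaw": 15},{"slide": [0,0,1.2],"dr": [0,0,0],"jaw": 15},{"slide": [0,0,2],"dr": [0,0,0],"jaw": 15},{"slide": [0,0,2.8],"dr": [0,0,0],"jaw": 15},{"slide": [0,0,3.5],"dr": [0,0,0],"jaw": 15},{"slide": [0,0,4],"dr": [0,0,0],"jaw": 15},{"slide": [0,0,4],"dr": [0,0,0],"jaw": 15},{"slide": [0,0,4],"dr": [0,0,0],"jaw": 15}]}}

```text
clock: 20.65
position: [496.9, -27.3, 152.3]
ee_rot: [-0.218, 0.976, -0.001, -0.001]
contact_force: [0.6, 0.5, 0.7]
gripper_width: 23.3
grasp_force: 58.9
```

The push is about 2 N at an expected 2.3 mm of travel, which agrees with the spring. Adding 2.7 mm to get to about halfway.

Emit:
{"name": "step_arm", "arguments": {"motion": [{"slide": [0,0,0.5],"dr": [0,0,0],"jaw": 15},{"slide": [0,0,1.2],"dr": [0,0,0],"jaw": 15},{"slide": [0,0,2],"dr": [0,0,0],"jaw": 15},{"slide": [0,0,2.7],"dr": [0,0,0],"jaw": 15},{"slide": [0,0,2.7],"dr": [0,0,0],"jaw": 15},{"slide": [0,0,2.7],"dr": [0,0,0],"jaw": 15},{"slide": [0,0,2.7],"dr": [0,0,0],"jaw": 15},{"slide": [0,0,2.7],"dr": [0,0,0],"jaw": 15}]}}

```text
clock: 21.65
position: [496.8, -27.3, 149.5]
ee_rot: [-0.218, 0.976, -0.001, -0.001]
contact_force: [0.3, -0.2, 1.4]
gripper_width: 23.6
grasp_force: 58.9
```

Run:
```python
from h import *
im=optics.get_image("wrist"); F=[]
for i in range(8): F.append(arm.read_state()["contact_force"][2]); im2=optics.get_image("side")
s=arm.read_state(); print(np.round(F,2),s["position"],s["gripper_width"])
c=cam("wrist",s);c2=cam("side");S=[496.7,-27.2,80]; u,v=proj(c,S).astype(int);u2,v2=proj(c2,S).astype(int)
a=cv2.resize(im[v-60:v+60,u-60:u+60],(400,400),interpolation=cv2.INTER_CUBIC);b=cv2.resize(im2[v2-45:v2+35,u2-40:u2+40],(400,400),interpolation=cv2.INTER_CUBIC)
cv2.imwrite("pics/w4.png",np.hstack([a,b]))
```

```text
[2.14 0.76 1.3  0.98 1.01 1.2  1.56 0.82] [496.83201418 -27.3207975  149.49747487] 23.177904087974586
```

View pics/w4.png

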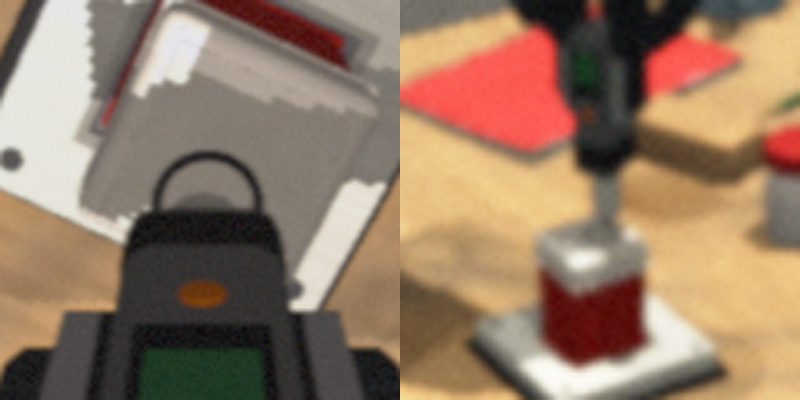

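The gauge is upright in the ring and the tin is still standing. The mean force of 1.2 N plus about 1.3 N of gauge weight is roughly 2.5 N, so the probe is about halfway in. Handing in.

```bash
python3 -c "
from bench import arm; print(arm.job_done())"
```

```text
the job is handed in; nothing more can be done
None
```

The job is handed in: by my measurements, the tin is upright in the nest and the gauge is held upright on the ringed spot with its probe about halfway in (about 2.5 N). No verdict came back.

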